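# Unstack the cogs onto their storage pads

### The arm

A 7-joint arm with a two-finger parallel gripper is mounted at the origin on a cart in front of the work surface, level with it; the furniture and walls round the work are solid. World frame = base frame: x ahead of the robot, y to its left, z up, the work surface at z = 0. Lengths are in m, angles in rad, forces in N, time in s.
With the tool pointing down it reaches from about 0.425 to 1.025 m from the base axis. Payload 9.4 kg.
Tool frame: the origin (TCP) lies midway between the tips of the shut fingers; the grasp point (between the pads) lies 19 mm behind it; z points along the fingers, y is the line along which they close (so a half turn about z gives the same grasp; the last joint's range is limited). The gripper opens to 85 mm and grips with 20 to 120 N. Pads are 22 mm wide; open, the fingers measure 114 mm over their backs; the gripper's body (76 mm by 85 mm) begins 54 mm behind the grasp point. The pads swing forward as they close: fully open they stand 13 mm farther back than shut.
Start: joints at [1.095, 0.599, -0.003, 1.599, 0.002, 0.943, -0.08], TCP at [0.282, -0.668, 0.206] pointing down, gripper open.
Joint ranges: [-2.57, 2.57], [-0.35, 1.97], [-1.29, 1.29], [0.11, 2.56], [-1.05, 4.19], [0.11, 1.86], [-2.63, 2.63]. Speed limits (rad/s): [2.22, 2.22, 3.01, 3.01, 3.14, 3.14, 3.14].

### API

Orientations are given as a unit quaternion [x, y, z, w].
In Python, from rig import arm gives the robot as it stands. The module is installed in compiled form; this text tells all that it offers.
- The arm moves only by the tool shift_gripper, called by a JSON object that holds its "fn" and its "kwargs", one argument or row to a line. Schema: {"type":"object","properties":{"offsets":{"type":"object","properties":{"increments":{"type":"array","items":{"type":"array","items":{"type":"number"},"minItems":7,"maxItems":7},"minItems":1,"maxItems":10}},"additionalProperties":false,"required":["increments"]},"clamp_n":{"type":"number"},"only":{"type":"string"},"quiet":{"type":"boolean"},"lines":{"type":"string"}},"required":["offsets"],"additionalProperties":false}. offsets is an object whose key "increments" holds a list of rows, 1 to 10 of them, each of 7 numbers: the finger opening in m, then dx, dy, dz in normalised numbers (1 is 0.6 m), then a rotation vector rx, ry, rz in normalised numbers (1 is 4 rad); each row is the pose to reach, as a shift and turn from the pose commanded when the call began, along the tool's axes at that moment; what a row does not reach only later rows make up. A row lasts 1/8 s, in which the tool goes at most 0.0625 m and 0.188 rad, less where a joint would pass 70% of its speed; a pose out of reach is approached as far as the arm can. The fingers move at their own pace and stop on an object; clamp_n is the grip in N (left out, the last holds). Time passes only in rows, so rows that do not move let the fingers close. The tool returns the time, the measured TCP pose, the force, the opening and the grip force at its end. only (a regular expression) keeps the lines of the reply that match it, lines (a string "A,B") keeps lines A to B, and quiet returns only ok. No shift or turn number may pass 1 either way. Input that does not fit is refused with a message, and nothing moves.
- arm.get_state(): the state, without advancing time (a new reading comes with each control period).
- arm.snapshot(name): name is "side" or "top" or "wrist"; returns a dict with "color" (420x560x3 uint8, red, green, blue), "vertical_fov" (degrees; the focal length in pixels is half the picture's height over the tangent of half this angle, whatever the lens; pixels are square), "cx", "cy" (the principal point, pixels), "xyz" and "rotation" of the camera in the world. Camera axes: x right, y up, looking along -z (the intrinsics and any distortion apply to the point x, -y, -z); pixel columns grow to the right and rows downward; lengths in m; the calibration is good to about 2 mm. A picture is of the moment at which its call begins. There is no depth.
- arm.hand_in(): hands the job in; it is judged then, once.
Trained networks look in the newest picture that a camera, given by its name, has taken for a name from the list of things; names that differ only in an ending like _2 or _b are one class to them, and where a whole thing is asked for, a point or a joint stands for the part that bears it (a point fixed in the world has none). Each returns a list of dicts, best first, with "score" (0 to 1); they miss things now and then, are a little off and sometimes report something else, mostly with a low value. They report only what shows in the picture. A call takes as long as a camera call. They do not tell look-alikes from the thing itself.
- arm.cut_out(camera, query): "pixels" (420x560 bool, what is visible of it) and "bbox" ([left, top, width, height] in pixels, round what is visible of it).
The state is a dict: "time_s": time; "joint_positions": joint angles; "qvel": joint speeds; "tau": joint torques, N m; "ee_pos": TCP position; "tcp_rot": TCP orientation; "ft_force": force on the tool from outside, world axes, zero at the start; "torque": the same for the moment, N m; "opening": finger opening in m; "grip_force": force on a finger pad.
Only numpy, scipy, OpenCV 4.12 (cv2) and the standard library are available. Lean on these libraries where they do the work, as an engineer would, in place of code of your own. Each camera call takes 0.05 s, during which the arm holds its last target. There are 200 camera calls.

### The job

Four single-speed cogs are stacked on a post, the largest at the bottom. Take them off one by one from the top, and lay each flat with its hub upward in the round wooden pad whose recess is made for it: the smallest cog in the smallest pad, the next in the next larger, and so on up to the largest. Leave the chain tool and the grease tub where they stand.

Things in the scene. Friction and masses are not known exactly. Their poses are not given: they have to be found in the camera images.
- cog_a: Smallest cog, steel, 10 teeth, 47 mm across the tooth tips: a toothed disc 4 mm thick with a round hub 32 mm in diameter standing 9 mm above it (13 mm in all) and a 20 mm bore right through. Weighs 45 to 75 g. Starts on top of the stack, its underside 47 mm above the bench. Origin at the centre of the disc's underside, z up through the hub.
- cog_b: Second smallest cog, 13 teeth, 59 mm across the tooth tips; hub, bore, thickness, and origin as for cog_a; about 70 g. At the start second from the top.
- cog_c: Second largest cog, 16 teeth, 71 mm across the tooth tips; hub, bore, thickness and origin as for cog_a; about 80 g. At the start third from the top.
- cog_d: Largest cog, 19 teeth, 83 mm across the tooth tips; hub, bore, thickness and origin as cog_a; 75 to 120 g. Starts at the bottom. The four cogs sit one on another, hubs up, round a fixed post 12 mm thick (top 53 mm above the bench, 7 mm below the top of the stack) on a fixed round aluminium foot 88 mm across and 8 mm high.
- pad_a: Smallest round wooden pad, fixed to the bench, for cog_a: 75 mm outside, 9 mm high, with a round recess 61 mm across whose floor is 5 mm above the bench (walls 4 mm high). Origin at the centre of its underside, on the bench; z up.
- pad_b: Second smallest pad, for cog_b: 87 mm outside, recess 73 mm across; otherwise as pad_a.
- pad_c: Second largest pad, for cog_c: 99 mm outside, recess 85 mm across; otherwise as pad_a.
- pad_d: Largest pad, for cog_d: 111 mm outside, recess 97 mm across; otherwise as pad_a.
- chain_tool: Bystander, leave alone: small loose chain tool, 50 x 95 mm and 29 mm high, lying on the bench between the pads. Origin at the centre of its underside.
- grease_tub: Bystander, leave alone: loose white grease tub with a red lid, 64 mm in diameter, 51 mm high. Origin at the centre of its underside.
Mind the look-alikes: they are no part of the job. What is shaped like the cog_c but orange or yellow is not meant.

How it is judged:
By the outcome, as a careful person would: the job done as asked, in the order asked, and still so for the second after the job is handed in, with the robot touching nothing.
It also fails if it takes over 104 s, if anything falls off the work surface, if the arm or the gripper's body presses on something with over 40 N, if the wrist force passes 120 N, or if a joint passes its speed limit or range.

## Working session

There is one attempt and no reset: what is moved stays moved. The work goes in short steps, Python scripts to look and compute and a tool call to move; the robot and the scene stay as the last step left them, time stands still between calls to the robot, and variables do not carry over. Pictures are saved under pics/ and viewed, at most 14 in all, crops included, and the job is handed in when it is done.

```bash
mkdir -p pics; cat > h.py <<'E'
import numpy as np, cv2
from rig import arm
def snap(n,f=None):
    s=arm.snapshot(n)
    if f: cv2.imwrite('pics/'+f,s['color'][:,:,::-1])
    return s
def ray(s,u,v):
    f=210/np.tan(np.radians(s['vertical_fov'])/2)
    d=np.array([(u-s['cx'])/f,-(v-s['cy'])/f,-1]); R=np.array(s['rotation'])
    if R.size==4:
        from scipy.spatial.transform import Rotation as Q
        R=Q.from_quat(R).as_matrix()
    return np.array(s['xyz']),R@d
def atz(s,u,v,z):
    o,d=ray(s,u,v); return o+d*(z-o[2])/d[2]
E
python3 - <<'E'
from h import *
print(arm.get_state())
for n in('top','side','wrist'):
    s=snap(n,n+'0.png'); print(n,{k:v for k,v in s.items() if k!='color'})
    for q in('cog_a','cog_b','cog_c','cog_d','pad_a','pad_b','pad_c','pad_d','chain_tool','grease_tub'):
        for r in arm.cut_out(n,q)[:5]: print(q,round(r['score'],2),r['bbox'])
E
```

```text
{'time_s': 0.0, 'joint_positions': array([ 1.09528801,  0.60013232, -0.00256973,  1.60013834,  0.00179711,
        0.94288838, -0.07978011]), 'qvel': array([-0.00067149, -0.00137077,  0.00065701,  0.0017581 , -0.00026079,
        0.00025311, -0.0004741 ]), 'tau': array([-1.09387131e-04, -7.76464176e+01,  1.56523135e+00, -2.58016241e+01,
        1.23742683e-02,  8.96811340e-03, -7.55128269e-06]), 'ee_pos': array([ 0.28133003, -0.66763212,  0.20470838]), 'tcp_rot': array([ 9.80174715e-01,  1.98133584e-01, -2.16225580e-04, -7.51557766e-04]), 'ft_force': array([-0.1896157 ,  0.41053268, -0.27614422]), 'torque': array([0.02638052, 0.06622044, 0.00092638]), 'grip_force': 0.0, 'opening': 0.0851815869121522}
top {'vertical_fov': 50.95913055488471, 'cx': 277.3280931933275, 'cy': 203.10646510598627, 'xyz': array([0.36057552, 0.25434288, 1.00918218]), 'rotation': array([ 0.0338144 , -0.05336601, -0.70291688,  0.70846067])}
cog_a 0.81 [355.7, 195.1, 32.3, 30.5]
cog_a 0.62 [239.8, 254.2, 26.7, 29.9]
cog_a 0.56 [364.4, 193.4, 26.1, 21.2]
cog_a 0.56 [172.1, 275.4, 27.1, 32.1]
cog_a 0.49 [368.2, 194
[... 2664 characters left out ...]
4, 25.4]
pad_b 0.71 [361.6, 246.2, 56.7, 28.3]
pad_c 0.98 [355.1, 284.9, 51.9, 28.4]
pad_c 0.87 [257.3, 210.2, 36.8, 18.8]
pad_c 0.87 [320.6, 209.7, 53.4, 25.4]
pad_c 0.71 [361.6, 246.2, 56.7, 28.3]
pad_d 0.98 [355.1, 284.9, 51.9, 28.4]
pad_d 0.87 [257.3, 210.2, 36.8, 18.8]
pad_d 0.87 [320.6, 209.7, 53.4, 25.4]
pad_d 0.71 [361.6, 246.2, 56.7, 28.3]
chain_tool 0.73 [295.0, 231.6, 25.4, 31.3]
chain_tool 0.28 [255.4, 207.4, 36.6, 21.5]
grease_tub 0.85 [302.7, 177.7, 28.6, 24.5]
wrist {'vertical_fov': 67.6551807790477, 'cx': 281.25299584105215, 'cy': 211.54158253367967, 'xyz': array([ 0.34622799, -0.6408567 ,  0.37381675]), 'rotation': array([-0.11543279,  0.07691558, -0.54782209,  0.82501529])}
```

View images.

View pics/top0.png

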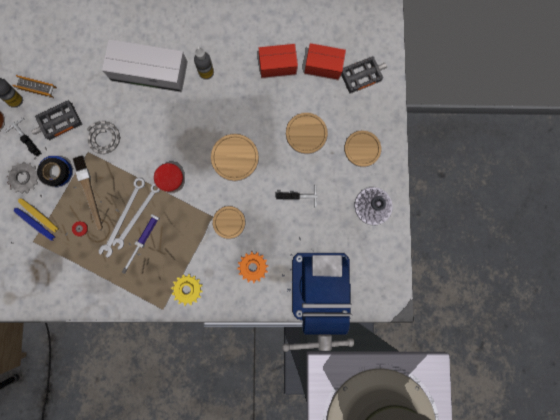

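View pics/side0.png

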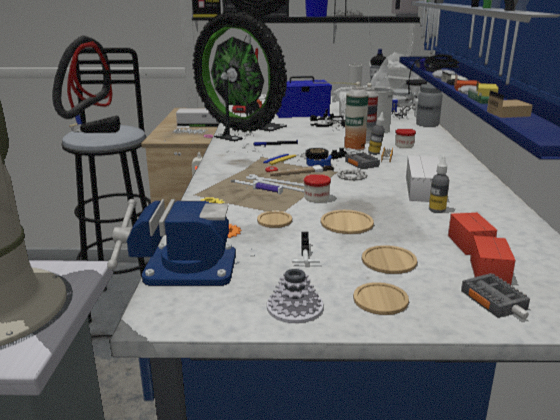

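Top view: the stack is at (373,206) and the pads at (235,157), (306,133), (363,149) and (229,222). The tub is at (168,177) and the chain tool at (296,196). The orange (253,267) and yellow (186,290) cogs are look-alikes. The only steel stack on a post is at (373,206); there is also a loose grey sprocket at (22,178), far away.

```bash
cat >> h.py <<'E'
def tri(s1,p1,s2,p2):
    o1,d1=ray(s1,*p1);o2,d2=ray(s2,*p2)
    A=np.stack([d1,-d2],1);t=np.linalg.lstsq(A,o2-o1,rcond=None)[0]
    a,b=o1+t[0]*d1,o2+t[1]*d2
    return (a+b)/2,np.linalg.norm(a-b)
def circ(s,m,z):
    c=max(cv2.findContours(m.astype(np.uint8),0,1)[0],key=len)[:,0]
    c=cv2.convexHull(c)[:,0]
    P=np.array([atz(s,u,v,z)[:2] for u,v in c]).astype(np.float32)
    e=cv2.fitEllipse(P); return np.round(e[0],4),np.round(e[1],4)
E
python3 - <<'E'
from h import *
t=snap('top'); pt=arm.cut_out('top','pad_a')
s=snap('side'); ps=arm.cut_out('side','pad_a')
for s_,L in((t,pt),(s,ps)):
    print()
    for r in L[:6]:
        try: print(round(r['score'],2),np.round(r['bbox']),*circ(s_,r['pixels'],.009))
        except Exception as e: print(e)
# pad centres & stack-top (hand-read / mask centres)
c=lambda r:(r['bbox'][0]+r['bbox'][2]/2,r['bbox'][1]+r['bbox'][3]/2)
for a in pt[:6]:
  for b in ps[:4]:
    p,e=tri(t,c(a),s,c(b))
    if e<.012 and abs(p[2])<.04: print(np.round(c(a)),np.round(c(b)),np.round(p,4),round(e,4))
z=lambda s,x,y,w,h,k: cv2.resize(s['color'][y:y+h,x:x+w,::-1],None,fx=k,fy=k,interpolation=2)
cv2.imwrite('pics/crop1.png',np.hstack([z(t,343,171,60,60,6),z(s,255,255,80,72,5)]))
E
```

```text
0.84 [347. 132.  33.  37.] [0.6151 0.0294] [0.0832 0.0865]
0.73 [211. 134.  48.  47.] [0.5909 0.3275] [0.1087 0.1141]
0.64 [212. 210.  33.  30.] [0.4394 0.3372] [0.0731 0.0751]
0.61 [283. 111.  45.  43.] [0.6513 0.1612] [0.0957 0.0986]

0.95 [320. 211.  54.  24.] [0.5931 0.3154] [0.112  0.1281]
0.93 [254. 210.  40.  20.] [0.4424 0.3255] [0.0741 0.0897]
0.72 [356. 283.  52.  30.] [0.6156 0.0202] [0.0849 0.0969]
0.66 [362. 244.  55.  30.] [0.6508 0.1502] [0.0979 0.1153]
[364. 151.] [382. 298.] [0.6151 0.0246 0.0049] 0.0086
[235. 157.] [347. 223.] [5.944e-01 3.254e-01 1.000e-04] 0.0021
[229. 224.] [274. 220.] [0.4391 0.3371 0.0019] 0.0063
[305. 133.] [389. 260.] [0.6538 0.162  0.0012] 0.002
```

View pics/crop1.png

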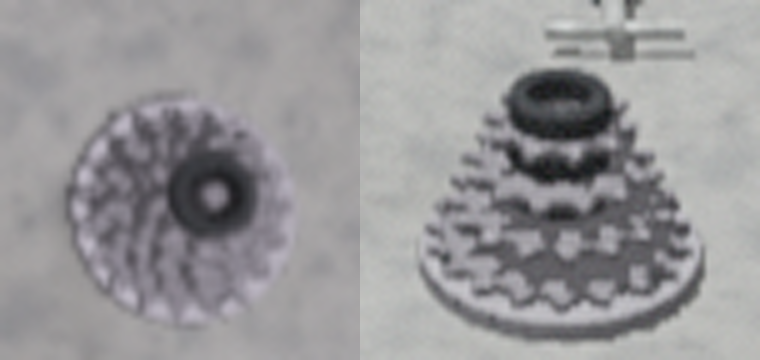

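Steel stack confirmed: four grey cogs with black hubs, top hub at top (378,203) and side (295,273). By diameter, the pads are a at (229,224), b at (363,150), c at (306,133) and d at (235,157).

```bash
cat >> h.py <<'E'
from scipy.spatial.transform import Rotation as Q
DOWN=Q.from_matrix(np.array([[0,1,0],[1,0,0],[0,0,-1.]]))  # tool x=+Y, y=+X, z=-Z
def to(x,y,z):
    st=arm.get_state(); R=Q.from_quat(st['tcp_rot'])
    print('t',round(st['time_s'],2),'shift',np.round(R.inv().apply(np.array([x,y,z])-st['ee_pos']),4),'rot',np.round((R.inv()*DOWN).as_rotvec(),4))
E
python3 - <<'E'
from h import *
t=snap('top');s=snap('side')
p,e=tri(t,(378.3,203.5),s,(295,273.6));print(p,e)
to(p[0],p[1]-.06,.2)
E
```

```text
[0.48090953 0.00731304 0.05852259] 0.0021073042656225348
t 1.95 shift [ 0.4227 -0.4897  0.0056] rot [-0.000e+00  1.000e-04 -1.172e+00]
```

The rows are not in the units I measure in: shifts go in shares of 0.6 m and turns go in shares of 4 rad. I convert before sending: -0.49 m is -0.8167, 0.05 m is 0.0833, -1.172 rad is -0.293.

{"fn": "shift_gripper", "kwargs": {
  "offsets": {"increments":[[0.085, 0.0833, -0.1, 0, 0, 0, -0.0375], [0.085, 0.1667, -0.1917, 0, 0, 0, -0.075], [0.085, 0.2333, -0.2833, 0, 0, 0, -0.1125], [0.085, 0.3167, -0.3667, 0, 0, 0, -0.15], [0.085, 0.3833, -0.45, 0, 0, 0, -0.1875], [0.085, 0.45, -0.5333, 0, 0, 0, -0.225], [0.085, 0.5167, -0.6167, 0, 0, 0, -0.2625], [0.085, 0.5833, -0.6833, 0.005, 0, 0, -0.293], [0.085, 0.65, -0.75, 0.0083, 0, 0, -0.293], [0.085, 0.705, -0.8167, 0.0093, 0, 0, -0.293]]},
  "clamp_n": 30
}}

```text
time_s: 3.2
ee_pos: [0.4747, -0.0722, 0.2007]
tcp_rot: [0.707, 0.707, 0.0, 0.0]
ft_force: [0.9, -0.4, 0.4]
opening: 0.0849
grip_force: 0.0
```

{"fn": "shift_gripper", "kwargs": {
  "offsets": {"increments":[[0.085, 0, 0, 0, 0, 0, 0], [0.085, 0, 0, 0, 0, 0, 0]]}
}}

```text
time_s: 3.45
ee_pos: [0.4737, -0.0741, 0.2004]
tcp_rot: [0.707, 0.707, -0.0, 0.0]
ft_force: [-0.0, 0.3, 0.3]
opening: 0.0849
grip_force: 0.0
```

```bash
python3 - <<'E'
from h import *
w=snap('wrist','w1.png');print(w['xyz'],w['rotation'])
for r in arm.cut_out('wrist','cog_a')[:6]: print(round(r['score'],2),np.round(r['bbox'],1))
to(.481,.0073,.11)
E
```

```text
[ 0.47398416 -0.00402826  0.36861072] [-1.38987146e-01 -1.63364812e-04  1.19162257e-04  9.90294165e-01]
0.96 [270.9  84.3  41.4  48.8]
0.96 [257.7  79.   61.4  59.5]
0.84 [252.8  68.7  74.7  79.3]
0.81 [259.2  79.2  64.   67.2]
t 3.55 shift [0.0828 0.0074 0.0903] rot [-0.0004  0.0006 -0.0022]
```

View pics/w1.png

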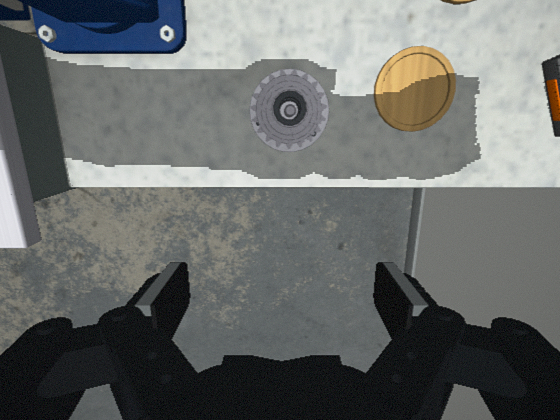

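The wrist view shows the stack's hub at (289,108) and pad_b at (415,88), with the open fingers below.

```bash
python3 - <<'E'
from h import *
w=snap('wrist');L=arm.cut_out('wrist','cog_a')
print(atz(w,289,108,.06), atz(w,290,109,.012))
for r in L[:4]: print(np.round(r['bbox'],0),*circ(w,r['pixels'],.05))
g=cv2.medianBlur(w['color'][60:160,235:345],3).min(2); n,l,st,c=cv2.connectedComponentsWithStats((g<60).astype(np.uint8))
for i in range(1,n):
    if st[i,4]>60: print(st[i],c[i]+[235,60])
t=snap('top');print(tri(t,(378.3,203.5),w,(289,108)))
s=snap('side');print(tri(s,(295,273.6),w,(289,108)))
p=max(arm.cut_out('wrist','pad_a'),key=lambda r:r['score']);print('padb',p['bbox'],circ(w,p['pixels'],.009))
E
```

```text
[0.48124659 0.00711858 0.06      ] [0.48347524 0.0080104  0.012     ]
[259.  79.  59.  60.] [ 0.476  -0.0037] [0.032  0.0514]
[268.  80.  47.  50.] [0.482 0.009] [0.0445 0.0461]
[254.  66.  72.  80.] [0.4579 0.0274] [0.0097 0.0267]
[256.  72.  69.  73.] [ 0.4641 -0.0142] [0.0114 0.0278]
[ 39  29  32  35 591] [289.72081218 105.1607445 ]
(array([0.48069937, 0.00703658, 0.0567423 ]), np.float64(0.0013189634688323478))
(array([0.48161447, 0.00716845, 0.05874285]), np.float64(0.0006757445297579916))
padb [377.0, 43.3, 78.8, 86.9] (array([0.6172, 0.0288]), array([0.0862, 0.0891]))
```

Converted, 0.12 m is 0.2, 0.05 m is 0.0833.

{"fn": "shift_gripper", "kwargs": {
  "offsets": {"increments":[[0.042, 0.0667, 0.0062, 0, 0, 0, 0], [0.042, 0.135, 0.0123, 0, 0, 0, 0], [0.042, 0.135, 0.0123, 0.0833, 0, 0, 0], [0.042, 0.135, 0.0123, 0.1667, 0, 0, 0], [0.042, 0.135, 0.0123, 0.2, 0, 0, 0], [0.042, 0.135, 0.0123, 0.2, 0, 0, 0]]},
  "clamp_n": 25
}}

```text
time_s: 4.55
ee_pos: [0.4804, 0.0069, 0.0792]
tcp_rot: [0.707, 0.707, -0.001, -0.001]
ft_force: [0.5, -0.3, 0.8]
opening: 0.042
grip_force: 0.0
```

```bash
python3 -c "
from h import *
snap('wrist','w2.png');to(.481,.007,.052)"
```

```text
t 4.6 shift [ 0.     -0.0001  0.0282] rot [-0.0013  0.0001 -0.0002]
```

View pics/w2.png

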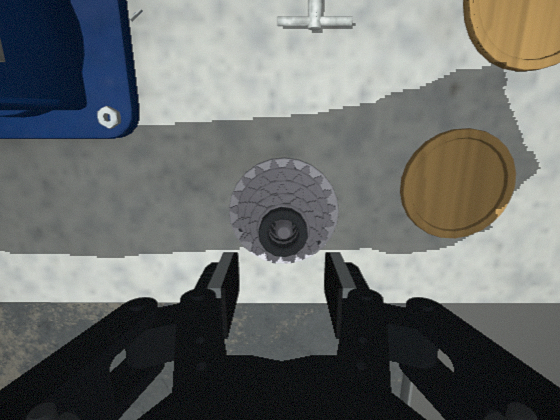

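The hub at (283,232) is centred between the fingers (inner faces at columns 238 and 327).

Converted, 0.027 m is 0.045, 0.024 m is 0.04.

{"fn": "shift_gripper", "kwargs": {
  "offsets": {"increments":[[0.042, 0, 0, 0.025, 0, 0, 0], [0.042, 0, 0, 0.04, 0, 0, 0], [0.042, 0, 0, 0.045, 0, 0, 0], [0.042, 0, 0, 0.045, 0, 0, 0]]},
  "clamp_n": 25
}}

```text
time_s: 5.1
ee_pos: [0.4814, 0.0071, 0.0537]
tcp_rot: [0.707, 0.707, 0.0, 0.0]
ft_force: [-0.9, -0.1, -0.1]
opening: 0.0423
grip_force: 0.0
```

{"fn": "shift_gripper", "kwargs": {
  "offsets": {"increments":[[0.025, 0, 0, 0, 0, 0, 0], [0.025, 0, 0, 0, 0, 0, 0], [0.025, 0, 0, 0, 0, 0, 0], [0.025, 0, 0, 0, 0, 0, 0]]}
}}

```text
time_s: 5.6
ee_pos: [0.4813, 0.0071, 0.0535]
tcp_rot: [0.707, 0.707, 0.0, 0.0]
ft_force: [0.3, -0.5, -0.5]
opening: 0.0249
grip_force: 0.0
```

```bash
python3 -c "
from h import *
snap('wrist','w3.png');s=snap('side')
cv2.imwrite('pics/s3.png',cv2.resize(s['color'][210:330,215:375,::-1],None,fx=5,fy=5))"
```

```text
(no output)
```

View pics/s3.png

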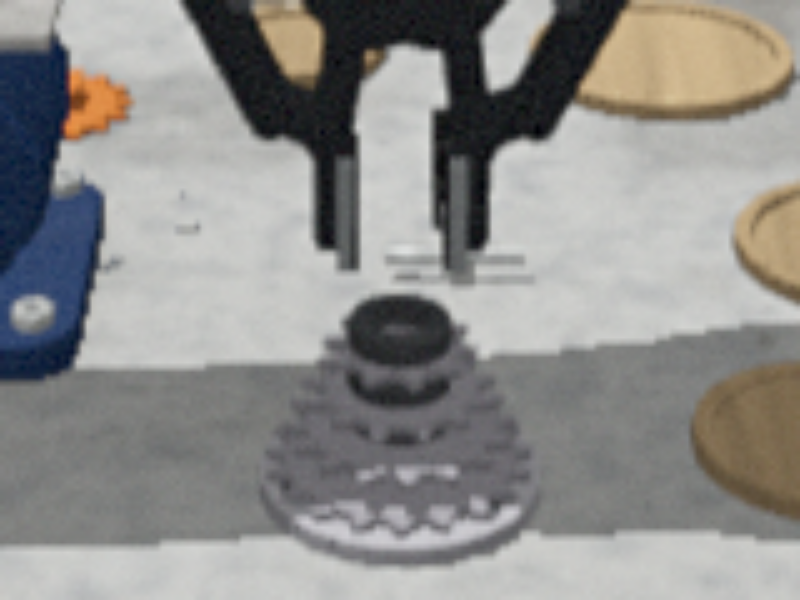

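The side view shows the fingers closed to 25 mm but still above the hub. The tips are at rows 270–283 of the crop and the hub top at about 320, so they sit roughly 20 mm higher than the TCP reading suggests. I'll check this with the wrist view.

View pics/w3.png

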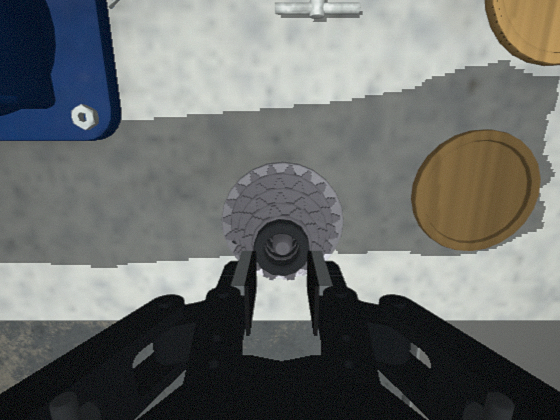

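```bash
python3 - <<'E'
from h import *
s=snap('side');w=snap('wrist')
def aty(c,u,v,y):
    o,d=ray(c,u,v);return np.round(o+d*(y-o[1])/d[1],4)
for u,v in((357,270),(450,283)): print(aty(s,215+u/5,210+v/5,-.004))
for u,v in((252,251),(309,250)): print(aty(w,u,v,.018))
print('hub',aty(s,215+400/5,210+320/5,.007),aty(w,282,243,.007))
E
```

```text
[ 0.469  -0.004   0.0811]
[ 0.4964 -0.004   0.0769]
[0.4677 0.018  0.0831]
[0.4949 0.018  0.082 ]
hub [0.482  0.007  0.0582] [0.4821 0.007  0.0452]
```

Cameras put the tips about 26 mm above the reported TCP. I'll descend guarded, in small steps.

Converted, 0.022 m is 0.0367, 0.018 m is 0.03.

{"fn": "shift_gripper", "kwargs": {
  "offsets": {"increments":[[0.044, 0, 0, 0, 0, 0, 0], [0.044, 0, 0, 0, 0, 0, 0], [0.044, 0, 0, 0.0167, 0, 0, 0], [0.044, 0, 0, 0.03, 0, 0, 0], [0.044, 0, 0, 0.0367, 0, 0, 0], [0.044, 0, 0, 0.0367, 0, 0, 0]]},
  "clamp_n": 25
}}

```text
time_s: 6.55
ee_pos: [0.481, 0.0072, 0.0309]
tcp_rot: [0.707, 0.707, -0.0, -0.0]
ft_force: [-0.6, 0.1, -0.0]
opening: 0.044
grip_force: 0.0
```

{"fn": "shift_gripper", "kwargs": {
  "offsets": {"increments":[[0.02, 0, 0, 0, 0, 0, 0], [0.02, 0, 0, 0, 0, 0, 0], [0.02, 0, 0, 0, 0, 0, 0], [0.02, 0, 0, 0, 0, 0, 0]]}
}}

```text
time_s: 7.05
ee_pos: [0.4813, 0.0072, 0.0316]
tcp_rot: [0.707, 0.707, 0.0, 0.0]
ft_force: [-1.6, 0.8, 4.0]
opening: 0.0302
grip_force: 25.0
```

Converted, 0.003 m is 0.005.

{"fn": "shift_gripper", "kwargs": {
  "offsets": {"increments":[[0.044, 0, 0, 0, 0, 0, 0], [0.044, 0, 0, 0, 0, 0, 0], [0.044, 0, 0, 0.005, 0, 0, 0], [0.044, 0, 0, 0.005, 0, 0, 0]]},
  "clamp_n": 25
}}

```text
time_s: 7.55
ee_pos: [0.4811, 0.0071, 0.0281]
tcp_rot: [0.707, 0.707, -0.0, -0.0]
ft_force: [0.0, -0.5, -0.1]
opening: 0.0437
grip_force: 0.0
```

{"fn": "shift_gripper", "kwargs": {
  "offsets": {"increments":[[0.02, 0, 0, 0, 0, 0, 0], [0.02, 0, 0, 0, 0, 0, 0], [0.02, 0, 0, 0, 0, 0, 0], [0.02, 0, 0, 0, 0, 0, 0]]}
}}

```text
time_s: 8.05
ee_pos: [0.4813, 0.0072, 0.0285]
tcp_rot: [0.707, 0.707, 0.0, 0.0]
ft_force: [-0.4, 0.5, 3.9]
opening: 0.0304
grip_force: 24.7
```

```bash
python3 -c "
from h import *
s=snap('side')
cv2.imwrite('pics/s4.png',cv2.resize(s['color'][235:325,235:355,::-1],None,fx=6,fy=6,interpolation=2))"
```

```text
(no output)
```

View pics/s4.png

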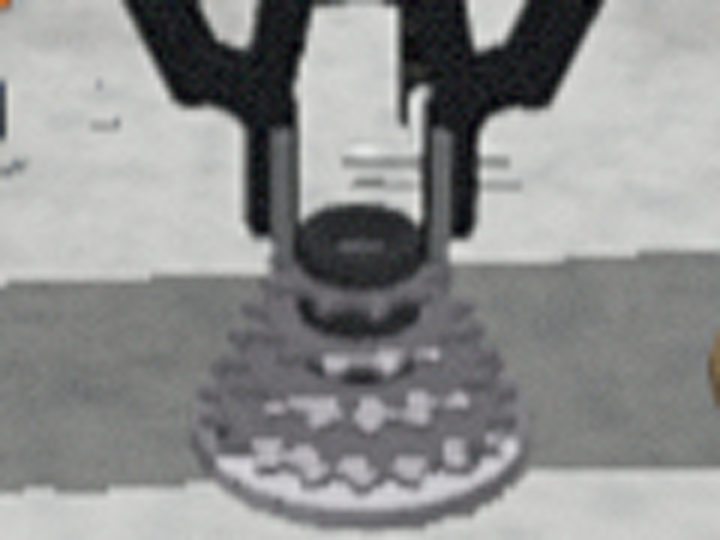

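The pads span the hub fully. Lift and carry towards pad_a.

Converted, 0.243 m is 0.405, 0.05 m is 0.0833.

{"fn": "shift_gripper", "kwargs": {
  "offsets": {"increments":[[0.02, 0, 0, -0.0167, 0, 0, 0], [0.02, 0, 0, -0.0667, 0, 0, 0], [0.02, 0, 0, -0.1417, 0, 0, 0], [0.02, 0.0833, 0, -0.1417, 0, 0, 0], [0.02, 0.1667, 0, -0.1417, 0, 0, 0], [0.02, 0.25, 0, -0.1417, 0, 0, 0], [0.02, 0.3333, 0, -0.1417, 0, 0, 0], [0.02, 0.405, 0, -0.1417, 0, 0, 0], [0.02, 0.405, 0, -0.1417, 0, 0, 0], [0.02, 0.405, 0, -0.1417, 0, 0, 0]]},
  "clamp_n": 40
}}

```text
time_s: 9.35
ee_pos: [0.4809, 0.2494, 0.1135]
tcp_rot: [0.707, 0.707, -0.0, 0.0]
ft_force: [-0.3, 0.4, -0.8]
opening: 0.03
grip_force: 39.7
```

```bash
python3 - <<'E'
from h import *
w=snap('wrist','w5.png')
for r in arm.cut_out('wrist','pad_a')[:4]: print(np.round(r['bbox']),*circ(w,r['pixels'],.009))
for r in arm.cut_out('wrist','cog_a')[:3]: print(r['score'],np.round(r['bbox']))
to(.439,.337,.05)
E
```

```text
[403. 241. 108.  91.] [0.6519 0.1648] [0.0955 0.1031]
[345.  38. 140. 140.] [0.5929 0.3289] [0.1093 0.1114]
[383. 366.  49.  54.] [0.6137 0.0352] [0.0161 0.0935]
[187.  45.  92.  99.] [0.4428 0.3399] [0.0746 0.075 ]
0.69 [ 82. 124.  83.  79.]
0.67 [247. 215.  77.  89.]
0.62 [ 4.  0. 67. 26.]
t 9.5 shift [ 0.0884 -0.0425  0.0635] rot [-0.0002  0.0008 -0.0019]
```

View pics/w5.png

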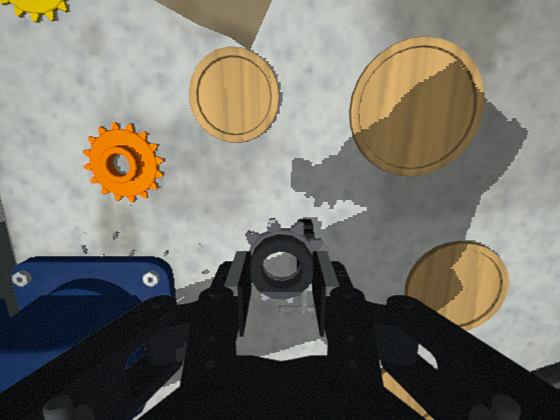

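cog_a is held level at (282,265). pad_a is the small pad at (235,95).

Converted, 0.125 m is 0.2083, 0.089 m is 0.1483.

{"fn": "shift_gripper", "kwargs": {
  "offsets": {"increments":[[0.02, 0.075, -0.0333, 0, 0, 0, 0], [0.02, 0.1483, -0.0667, 0, 0, 0, 0], [0.02, 0.1483, -0.0667, 0.0667, 0, 0, 0], [0.02, 0.1483, -0.0667, 0.1333, 0, 0, 0], [0.02, 0.1483, -0.0667, 0.175, 0, 0, 0], [0.02, 0.1483, -0.0667, 0.1933, 0, 0, 0], [0.02, 0.1483, -0.0667, 0.2017, 0, 0, 0], [0.02, 0.1483, -0.0667, 0.2067, 0, 0, 0], [0.02, 0.1483, -0.0667, 0.2083, 0, 0, 0], [0.02, 0.1483, -0.0667, 0.2083, 0, 0, 0]]}
}}

```text
time_s: 10.75
ee_pos: [0.4415, 0.3393, -0.011]
tcp_rot: [0.707, 0.707, 0.0, 0.0]
ft_force: [0.5, -0.1, -0.3]
opening: 0.03
grip_force: 39.7
```

{"fn": "shift_gripper", "kwargs": {
  "offsets": {"increments":[[0.02, 0, 0, 0, 0, 0, 0], [0.02, 0, 0, 0.0017, 0, 0, 0], [0.02, 0, 0, 0.0017, 0, 0, 0]]}
}}

```text
time_s: 11.12
ee_pos: [0.4412, 0.3391, -0.0126]
tcp_rot: [0.707, 0.707, -0.0, -0.0]
ft_force: [0.3, -0.1, -0.6]
opening: 0.03
grip_force: 39.7
```

```bash
python3 - <<'E'
from h import *
w=snap('wrist');s=snap('side')
z=lambda s,x,y,w,h,k: cv2.resize(s['color'][y:y+h,x:x+w,::-1],(w*k,h*k),interpolation=2)
cv2.imwrite('pics/p1.png',np.hstack([z(w,180,180,200,160,2),z(s,240,190,70,56,0+6)[:320,:390]]))
E
```

```text
(no output)
```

View pics/p1.png

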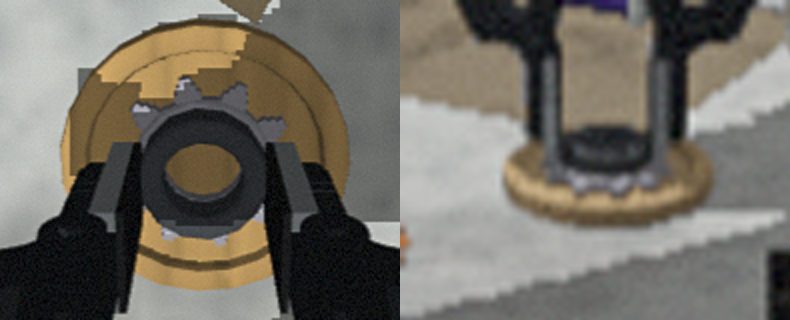

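The cog is centred in the recess, just off the floor. Lower to contact.

Converted, 0.002 m is 0.0033, 0.001 m is 0.0017.

{"fn": "shift_gripper", "kwargs": {
  "offsets": {"increments":[[0.02, 0, 0, 0.0017, 0, 0, 0], [0.02, 0, 0, 0.0017, 0, 0, 0], [0.02, 0, 0, 0.0033, 0, 0, 0], [0.02, 0, 0, 0.0033, 0, 0, 0]]}
}}

```text
time_s: 11.72
ee_pos: [0.4413, 0.3392, -0.0135]
tcp_rot: [0.707, 0.707, 0.0, 0.0]
ft_force: [-3.4, -2.1, 17.8]
opening: 0.03
grip_force: 41.5
```

Converted, -0.25 m is -0.4167, -0.05 m is -0.0833.

{"fn": "shift_gripper", "kwargs": {
  "offsets": {"increments":[[0.045, 0, 0, -0.0017, 0, 0, 0], [0.045, 0, 0, -0.0017, 0, 0, 0], [0.045, 0, 0, -0.0333, 0, 0, 0], [0.045, 0, 0, -0.1, 0, 0, 0], [0.045, 0, 0, -0.1833, 0, 0, 0], [0.045, -0.0833, 0.0667, -0.1833, 0, 0, 0], [0.045, -0.1833, 0.0667, -0.1833, 0, 0, 0], [0.045, -0.2833, 0.0667, -0.1833, 0, 0, 0], [0.045, -0.3833, 0.0667, -0.1833, 0, 0, 0], [0.045, -0.4167, 0.0667, -0.1833, 0, 0, 0]]},
  "clamp_n": 25
}}

```text
time_s: 12.98
ee_pos: [0.4806, 0.0848, 0.0951]
tcp_rot: [0.709, 0.705, -0.001, 0.0]
ft_force: [0.5, 1.0, -0.4]
opening: 0.0453
grip_force: 0.0
```

```bash
python3 - <<'E'
from h import *
w=snap('wrist','w6.png')
for r in arm.cut_out('wrist','pad_a')[:4]: print(np.round(r['bbox']),*circ(w,r['pixels'],.009))
for r in arm.cut_out('wrist','cog_a')[:6]: print(round(r['score'],2),np.round(r['bbox']),*circ(w,r['pixels'],.03))
to(.481,.007,.1)
E
```

```text
[386. 218.  98.  89.] [0.6167 0.0313] [0.0859 0.0897]
[436.  41. 123. 134.] [0.6519 0.1613] [0.0979 0.1017]
0.89 [247. 276.  71.  63.] [0.481  0.0029] [0.0587 0.0611]
0.74 [245. 263.  84.  70.] [0.4823 0.0152] [0.0629 0.0674]
0.66 [241. 248.  88.  62.] [0.4804 0.0241] [0.0681 0.0737]
t 13.12 shift [-0.0813 -0.0002 -0.0047] rot [-0.0002  0.     -0.0024]
```

View pics/w6.png

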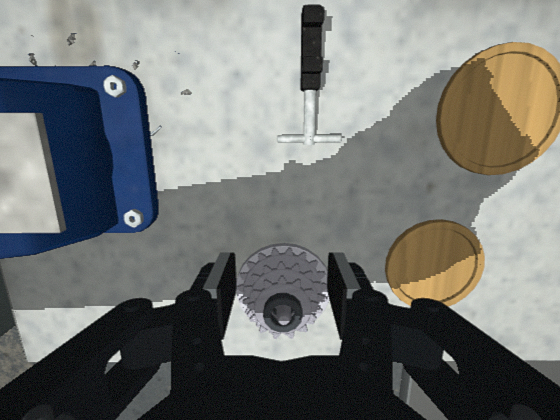

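The remaining three cogs are in place: hub at (283,313), with the post inside its bore.

Converted, -0.0813 m is -0.1355, -0.045 m is -0.075.

{"fn": "shift_gripper", "kwargs": {
  "offsets": {"increments":[[0.044, -0.075, 0, 0, 0, 0, 0], [0.044, -0.1355, 0, 0, 0, 0, 0], [0.044, -0.1355, 0, 0.05, 0, 0, 0], [0.044, -0.1355, 0, 0.0833, 0, 0, 0], [0.044, -0.1355, 0, 0.1083, 0, 0, 0], [0.044, -0.1355, 0, 0.1233, 0, 0, 0], [0.044, -0.1355, 0, 0.1317, 0, 0, 0], [0.044, -0.1355, 0, 0.1317, 0, 0, 0], [0.044, -0.1355, 0, 0.1317, 0, 0, 0]]},
  "clamp_n": 25
}}

```text
time_s: 14.25
ee_pos: [0.4815, 0.0079, 0.0168]
tcp_rot: [0.707, 0.707, 0.0, 0.0]
ft_force: [0.4, -0.0, -0.1]
opening: 0.044
grip_force: 0.0
```

{"fn": "shift_gripper", "kwargs": {
  "offsets": {"increments":[[0.02, 0, 0, 0, 0, 0, 0], [0.02, 0, 0, 0, 0, 0, 0], [0.02, 0, 0, 0, 0, 0, 0], [0.02, 0, 0, 0, 0, 0, 0]]}
}}

```text
time_s: 14.75
ee_pos: [0.4816, 0.0078, 0.0171]
tcp_rot: [0.707, 0.707, 0.0, 0.0]
ft_force: [-0.8, 0.5, 5.6]
opening: 0.0309
grip_force: 24.3
```

Converted, 0.135 m is 0.225, 0.022 m is 0.0367.

{"fn": "shift_gripper", "kwargs": {
  "offsets": {"increments":[[0.02, 0, 0, -0.0167, 0, 0, 0], [0.02, 0, 0, -0.0583, 0, 0, 0], [0.02, 0, 0, -0.1167, 0, 0, 0], [0.02, 0.01, 0.0833, -0.1167, 0, 0, 0], [0.02, 0.025, 0.1667, -0.1167, 0, 0, 0], [0.02, 0.0367, 0.225, -0.1167, 0, 0, 0], [0.02, 0.0367, 0.225, -0.0833, 0, 0, 0], [0.02, 0.0367, 0.225, -0.0833, 0, 0, 0], [0.02, 0.0367, 0.225, -0.0833, 0, 0, 0]]},
  "clamp_n": 40
}}

```text
time_s: 15.88
ee_pos: [0.6159, 0.0297, 0.0671]
tcp_rot: [0.707, 0.707, -0.0, -0.0]
ft_force: [0.3, -0.9, -1.0]
opening: 0.0296
grip_force: 39.7
```

```bash
python3 - <<'E'
from h import *
w=snap('wrist');s=snap('side')
to(.6165,.030,-.0105)
z=lambda s,x,y,w,h,k: cv2.resize(s['color'][y:y+h,x:x+w,::-1],(w*k,h*k),interpolation=2)
cv2.imwrite('pics/p2.png',np.hstack([z(w,180,180,200,160,2),z(s,250,235,160,80,4)[:320,200:600]]))
E
```

```text
t 15.97 shift [0.0003 0.0002 0.0778] rot [ 0.0007  0.0001 -0.0001]
```

View pics/p2.png

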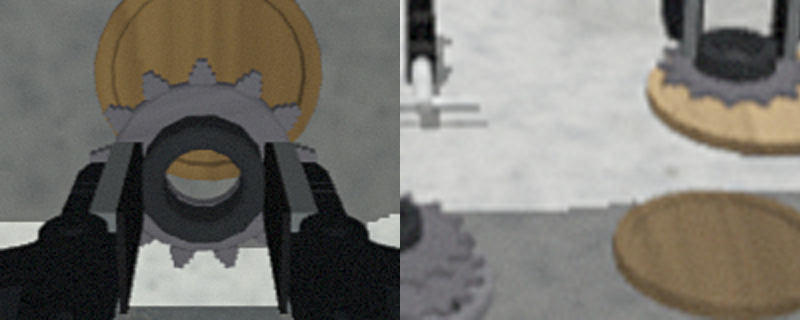

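cog_b alone is held, above pad_b. Lower it.

Converted, 0.079 m is 0.1317, 0.077 m is 0.1283.

{"fn": "shift_gripper", "kwargs": {
  "offsets": {"increments":[[0.02, 0, 0, 0.0667, 0, 0, 0], [0.02, 0, 0, 0.1, 0, 0, 0], [0.02, 0, 0, 0.1167, 0, 0, 0], [0.02, 0, 0, 0.125, 0, 0, 0], [0.02, 0, 0, 0.1283, 0, 0, 0], [0.02, 0, 0, 0.1317, 0, 0, 0], [0.02, 0, 0, 0.1317, 0, 0, 0]]}
}}

```text
time_s: 16.85
ee_pos: [0.6167, 0.0299, -0.0116]
tcp_rot: [0.707, 0.707, 0.0, 0.0]
ft_force: [-1.1, 0.0, 4.1]
opening: 0.03
grip_force: 40.4
```

Converted, -0.1355 m is -0.2258, -0.023 m is -0.0383.

{"fn": "shift_gripper", "kwargs": {
  "offsets": {"increments":[[0.045, 0, 0, 0, 0, 0, 0], [0.045, 0, 0, 0, 0, 0, 0], [0.045, 0, 0, -0.0333, 0, 0, 0], [0.045, 0, 0, -0.1, 0, 0, 0], [0.045, 0, 0, -0.1667, 0, 0, 0], [0.045, -0.0167, -0.1, -0.1667, 0, 0, 0], [0.045, -0.0333, -0.2, -0.1667, 0, 0, 0], [0.045, -0.0383, -0.2258, -0.1667, 0, 0, 0], [0.045, -0.0383, -0.2258, -0.1667, 0, 0, 0], [0.045, -0.0383, -0.2258, -0.1667, 0, 0, 0]]},
  "clamp_n": 25
}}

```text
time_s: 18.1
ee_pos: [0.4831, 0.0074, 0.0879]
tcp_rot: [0.707, 0.707, 0.001, 0.001]
ft_force: [-0.2, -0.1, 0.5]
opening: 0.0449
grip_force: 0.0
```

```bash
python3 - <<'E'
from h import *
w=snap('wrist');s=snap('side')
to(.481,.0075,.0035)
z=lambda s,x,y,w,h,k: cv2.resize(s['color'][y:y+h,x:x+w,::-1],(w*k,h*k),interpolation=2)
cv2.imwrite('pics/p3.png',np.hstack([z(w,180,150,200,160,2),z(s,260,250,160,80,4)[:320,:640]])[:,:800+240:1][:, :800])
cv2.imwrite('pics/p3.png',np.hstack([z(w,220,150,300,160,1),z(s,250,250,170,80,3)[:160*1,:]]) if 0 else cv2.resize(np.vstack([z(w,140,140,400,150,2)[:,:800],z(s,220,250,200,74,4)]),(800,596)))
E
```

```text
t 18.2 shift [ 0.0001 -0.0016  0.0839] rot [ 0.0012 -0.0006  0.    ]
```

View pics/p3.png

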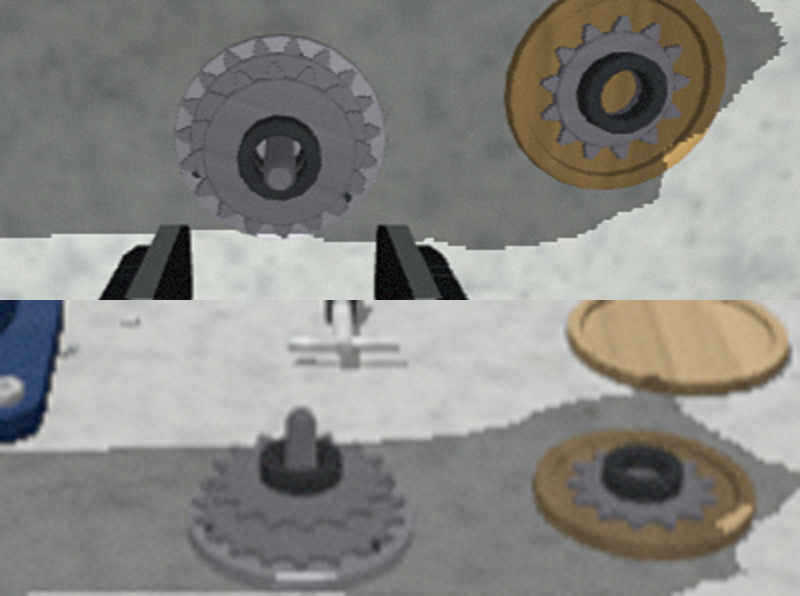

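cog_b lies flat in pad_b. cog_c is now on top of the stack, centred on the post.

Converted, 0.084 m is 0.14, 0.078 m is 0.13.

{"fn": "shift_gripper", "kwargs": {
  "offsets": {"increments":[[0.044, 0, -0.0027, 0.0667, 0, 0, 0], [0.044, 0, -0.0027, 0.1083, 0, 0, 0], [0.044, 0, -0.0027, 0.13, 0, 0, 0], [0.044, 0, -0.0027, 0.14, 0, 0, 0], [0.044, 0, -0.0027, 0.14, 0, 0, 0]]},
  "clamp_n": 25
}}

```text
time_s: 18.82
ee_pos: [0.4794, 0.007, 0.0034]
tcp_rot: [0.707, 0.707, -0.0, 0.0]
ft_force: [-1.0, -0.6, -0.4]
opening: 0.0437
grip_force: 0.0
```

{"fn": "shift_gripper", "kwargs": {
  "offsets": {"increments":[[0.02, 0, 0, 0, 0, 0, 0], [0.02, 0, 0, 0, 0, 0, 0], [0.02, 0, 0, 0, 0, 0, 0], [0.02, 0, 0, 0, 0, 0, 0]]}
}}

```text
time_s: 19.32
ee_pos: [0.4797, 0.0069, 0.0042]
tcp_rot: [0.707, 0.707, 0.001, 0.0]
ft_force: [-0.0, 0.5, 7.2]
opening: 0.0308
grip_force: 25.0
```

Converted, 0.172 m is 0.2867, 0.156 m is 0.26.

{"fn": "shift_gripper", "kwargs": {
  "offsets": {"increments":[[0.02, 0, 0, -0.0167, 0, 0, 0], [0.02, 0, 0, -0.0667, 0, 0, 0], [0.02, 0, 0, -0.1333, 0, 0, 0], [0.02, 0.0667, 0.0733, -0.1333, 0, 0, 0], [0.02, 0.1333, 0.1467, -0.1333, 0, 0, 0], [0.02, 0.2, 0.22, -0.1333, 0, 0, 0], [0.02, 0.26, 0.2867, -0.1333, 0, 0, 0], [0.02, 0.26, 0.2867, -0.1, 0, 0, 0], [0.02, 0.26, 0.2867, -0.1, 0, 0, 0], [0.02, 0.26, 0.2867, -0.1, 0, 0, 0]]},
  "clamp_n": 40
}}

```text
time_s: 20.58
ee_pos: [0.6503, 0.1614, 0.0637]
tcp_rot: [0.707, 0.707, -0.001, -0.0]
ft_force: [-0.1, -0.6, -1.1]
opening: 0.0298
grip_force: 39.7
```

```bash
python3 - <<'E'
from h import *
w=snap('wrist');s=snap('side')
to(.652,.163,-.0105)
z=lambda s,x,y,w,h,k: cv2.resize(s['color'][y:y+h,x:x+w,::-1],(w*k,h*k),interpolation=2)
cv2.imwrite('pics/p4.png',np.vstack([z(w,80,120,400,150,2),z(s,240,210,200,74,4)]))
E
```

```text
t 20.68 shift [0.0013 0.001  0.0747] rot [ 0.0002  0.0004 -0.001 ]
```

View pics/p4.png

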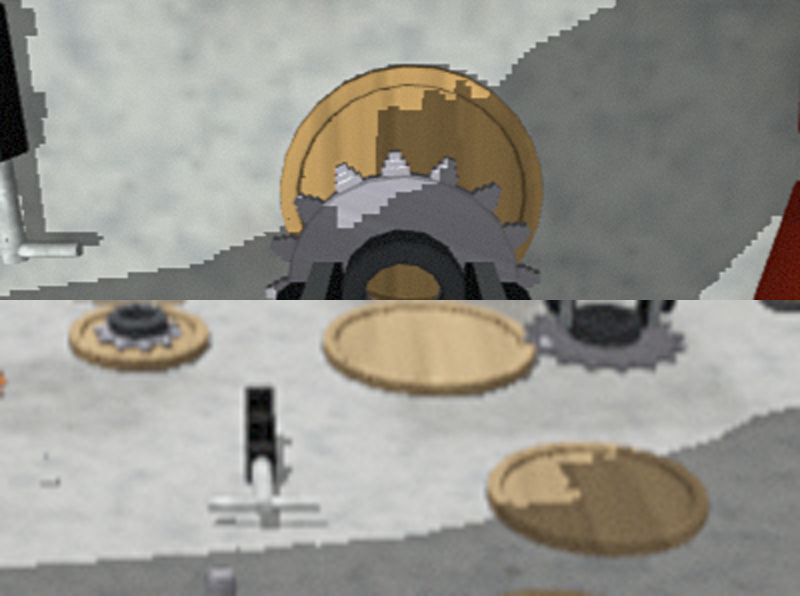

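cog_c is over pad_c and cog_a lies flat in pad_a.

Converted, 0.077 m is 0.1283, 0.0025 m is 0.0042.

{"fn": "shift_gripper", "kwargs": {
  "offsets": {"increments":[[0.02, 0.0022, 0.0042, 0.0667, 0, 0, 0], [0.02, 0.0022, 0.0042, 0.1, 0, 0, 0], [0.02, 0.0022, 0.0042, 0.1167, 0, 0, 0], [0.02, 0.0022, 0.0042, 0.1233, 0, 0, 0], [0.02, 0.0022, 0.0042, 0.1267, 0, 0, 0], [0.02, 0.0022, 0.0042, 0.1283, 0, 0, 0], [0.02, 0.0022, 0.0042, 0.1283, 0, 0, 0]]}
}}

```text
time_s: 21.55
ee_pos: [0.6539, 0.1642, -0.0116]
tcp_rot: [0.707, 0.707, 0.0, 0.0]
ft_force: [-4.0, -0.5, 9.5]
opening: 0.0299
grip_force: 41.4
```

Converted, -0.173 m is -0.2883, -0.157 m is -0.2617.

{"fn": "shift_gripper", "kwargs": {
  "offsets": {"increments":[[0.045, 0, 0, 0, 0, 0, 0], [0.045, 0, 0, 0, 0, 0, 0], [0.045, 0, 0, -0.0333, 0, 0, 0], [0.045, 0, 0, -0.1, 0, 0, 0], [0.045, 0, 0, -0.1667, 0, 0, 0], [0.045, -0.0667, -0.0733, -0.1667, 0, 0, 0], [0.045, -0.1333, -0.1467, -0.1667, 0, 0, 0], [0.045, -0.2, -0.22, -0.1667, 0, 0, 0], [0.045, -0.2617, -0.2883, -0.1667, 0, 0, 0], [0.045, -0.2617, -0.2883, -0.1667, 0, 0, 0]]},
  "clamp_n": 25
}}

```text
time_s: 22.8
ee_pos: [0.4774, 0.0037, 0.0875]
tcp_rot: [0.708, 0.706, -0.002, 0.0]
ft_force: [0.9, 0.8, 0.3]
opening: 0.0447
grip_force: 0.0
```

{"fn": "shift_gripper", "kwargs": {
  "offsets": {"increments":[[0.045, 0, 0, 0, 0, 0, 0], [0.045, 0, 0, 0, 0, 0, 0]]}
}}

```text
time_s: 23.05
ee_pos: [0.4821, 0.0082, 0.0869]
tcp_rot: [0.707, 0.707, 0.001, 0.0]
ft_force: [-0.7, 0.8, -0.6]
opening: 0.0449
grip_force: 0.0
```

```bash
python3 - <<'E'
from h import *
w=snap('wrist');s=snap('side')
to(.481,.007,-.009)
z=lambda s,x,y,w,h,k: cv2.resize(s['color'][y:y+h,x:x+w,::-1],(w*k,h*k),interpolation=2)
cv2.imwrite('pics/p5.png',np.vstack([z(w,140,140,400,140,2),z(s,240,220,200,79,4)]))
E
```

```text
t 23.15 shift [-0.0011 -0.0006  0.0955] rot [ 0.0007 -0.0005  0.0011]
```

View pics/p5.png

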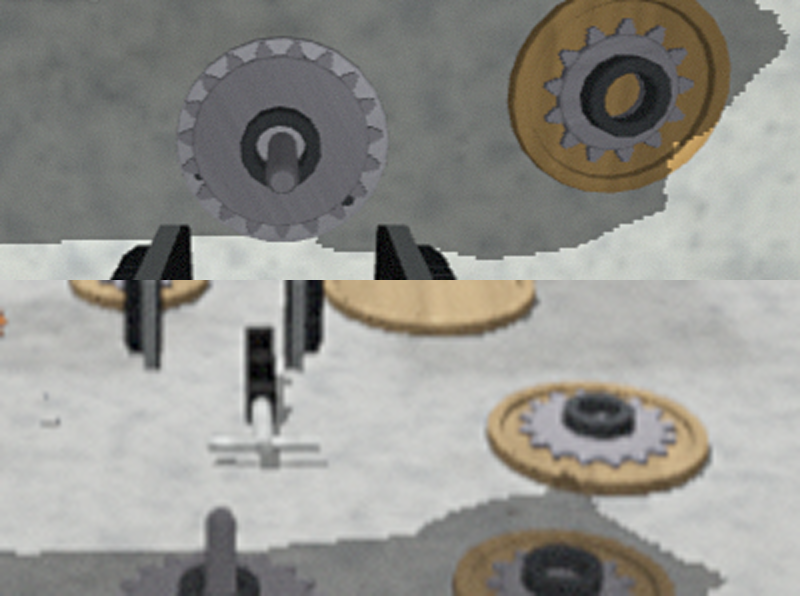

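cog_c is seated in pad_c. cog_d is alone on the post; its hub at crop (280,140) is centred.

Converted, 0.0955 m is 0.1592, 0.09 m is 0.15.

{"fn": "shift_gripper", "kwargs": {
  "offsets": {"increments":[[0.044, -0.0017, -0.001, 0.0833, 0, 0, 0], [0.044, -0.0017, -0.001, 0.125, 0, 0, 0], [0.044, -0.0017, -0.001, 0.15, 0, 0, 0], [0.044, -0.0017, -0.001, 0.1592, 0, 0, 0], [0.044, -0.0017, -0.001, 0.1592, 0, 0, 0], [0.044, -0.0017, -0.001, 0.1592, 0, 0, 0]]},
  "clamp_n": 25
}}

```text
time_s: 23.9
ee_pos: [0.4805, 0.0062, -0.0086]
tcp_rot: [0.707, 0.707, 0.0, 0.0]
ft_force: [0.3, -0.0, 1.1]
opening: 0.0441
grip_force: 0.0
```

{"fn": "shift_gripper", "kwargs": {
  "offsets": {"increments":[[0.02, 0, 0, 0, 0, 0, 0], [0.02, 0, 0, 0, 0, 0, 0], [0.02, 0, 0, 0, 0, 0, 0], [0.02, 0, 0, 0, 0, 0, 0]]},
  "clamp_n": 40
}}

```text
time_s: 24.4
ee_pos: [0.4805, 0.0061, -0.0081]
tcp_rot: [0.707, 0.707, 0.001, 0.001]
ft_force: [-1.0, 0.8, 8.1]
opening: 0.0294
grip_force: 38.8
```

The rows are not in the units I measure in: shifts go in shares of 0.6 m and turns go in shares of 4 rad. I convert before sending: 0.322 m is 0.5367, 0.27 m is 0.45.

{"fn": "shift_gripper", "kwargs": {
  "offsets": {"increments":[[0.02, 0, 0, -0.0167, 0, 0, 0], [0.02, 0, 0, -0.0833, 0, 0, 0], [0.02, 0, 0, -0.1583, 0, 0, 0], [0.02, 0.0833, 0.03, -0.1583, 0, 0, 0], [0.02, 0.175, 0.0617, -0.1583, 0, 0, 0], [0.02, 0.2667, 0.0933, -0.1583, 0, 0, 0], [0.02, 0.3583, 0.125, -0.1583, 0, 0, 0], [0.02, 0.45, 0.1567, -0.1583, 0, 0, 0], [0.02, 0.5367, 0.1875, -0.1417, 0, 0, 0], [0.02, 0.5367, 0.1875, -0.125, 0, 0, 0]]}
}}

```text
time_s: 25.65
ee_pos: [0.5924, 0.3338, 0.0666]
tcp_rot: [0.705, 0.709, 0.002, -0.001]
ft_force: [-0.5, -0.6, -1.3]
opening: 0.0295
grip_force: 39.8
```

{"fn": "shift_gripper", "kwargs": {
  "offsets": {"increments":[[0.02, 0, 0, 0, 0, 0, 0], [0.02, 0, 0, 0, 0, 0, 0]]}
}}

```text
time_s: 25.9
ee_pos: [0.5926, 0.3262, 0.0664]
tcp_rot: [0.708, 0.707, -0.0, 0.0]
ft_force: [0.2, 0.2, -1.3]
opening: 0.0291
grip_force: 39.8
```

```bash
python3 - <<'E'
from h import *
w=snap('wrist');s=snap('side')
to(.593,.3285,-.010)
z=lambda s,x,y,w,h,k: cv2.resize(s['color'][y:y+h,x:x+w,::-1],(w*k,h*k),interpolation=2)
cv2.imwrite('pics/p6.png',np.vstack([z(w,80,120,400,150,2),z(s,240,180,200,74,4)]))
E
```

```text
t 26.0 shift [0.0019 0.     0.0766] rot [ 0.0004  0.0004 -0.0016]
```

View pics/p6.png

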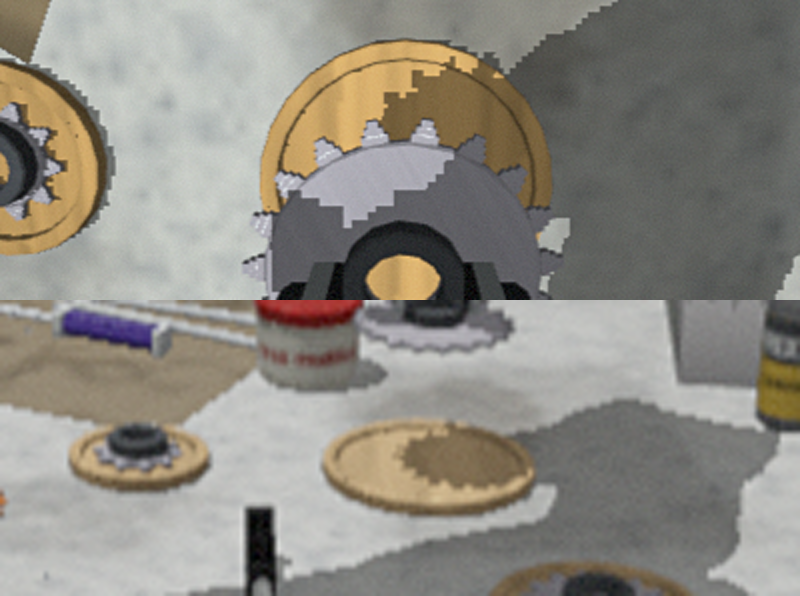

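cog_d is over pad_d and clear of the tub. Lower it. I'm past the 14-picture limit, so the remaining checks will be numeric.

Converted, 0.078 m is 0.13, 0.077 m is 0.1283.

{"fn": "shift_gripper", "kwargs": {
  "offsets": {"increments":[[0.02, 0.0032, 0.0008, 0.0667, 0, 0, 0], [0.02, 0.0032, 0.0008, 0.1, 0, 0, 0], [0.02, 0.0032, 0.0008, 0.1167, 0, 0, 0], [0.02, 0.0032, 0.0008, 0.125, 0, 0, 0], [0.02, 0.0032, 0.0008, 0.1283, 0, 0, 0], [0.02, 0.0032, 0.0008, 0.13, 0, 0, 0], [0.02, 0.0032, 0.0008, 0.13, 0, 0, 0]]}
}}

```text
time_s: 26.88
ee_pos: [0.5934, 0.3303, -0.0109]
tcp_rot: [0.707, 0.707, 0.001, 0.0]
ft_force: [-2.1, -1.7, 4.2]
opening: 0.0294
grip_force: 40.7
```

Contact is at the expected height. Release, back off and check.

Converted, -0.15 m is -0.25, -0.13 m is -0.2167.

{"fn": "shift_gripper", "kwargs": {
  "offsets": {"increments":[[0.045, 0, 0, 0, 0, 0, 0], [0.045, 0, 0, 0, 0, 0, 0], [0.045, 0, 0, -0.0333, 0, 0, 0], [0.045, 0, 0, -0.1167, 0, 0, 0], [0.045, 0, 0, -0.2167, 0, 0, 0], [0.045, -0.1, 0, -0.25, 0, 0, 0], [0.045, -0.1667, 0, -0.25, 0, 0, 0], [0.045, -0.1667, 0, -0.25, 0, 0, 0], [0.045, -0.1667, 0, -0.25, 0, 0, 0], [0.045, -0.1667, 0, -0.25, 0, 0, 0]]}
}}

```text
time_s: 28.12
ee_pos: [0.5929, 0.2317, 0.1383]
tcp_rot: [0.706, 0.708, 0.0, -0.0]
ft_force: [-0.5, 0.5, 0.5]
opening: 0.0445
grip_force: 0.0
```

```bash
python3 - <<'E'
from h import *
for n in('wrist','side','top'):
    w=snap(n)
    for q,z in(('pad_a',.009),('cog_a',.009),('grease_tub',.05),('chain_tool',.02)):
        for r in arm.cut_out(n,q)[:6]:
            try: print(n,q,round(r['score'],2),np.round(r['bbox']),*circ(w,r['pixels'],z))
            except Exception: pass
E
```

```text
wrist pad_a 0.96 [271. 332.  66.  28.] [0.6169 0.0537] [0.0453 0.0758]
wrist pad_a 0.93 [291. 213.  97.  90.] [0.6532 0.1629] [0.0973 0.1003]
wrist pad_a 0.81 [219.  20. 127. 133.] [0.5941 0.3287] [0.1099 0.1103]
wrist pad_a 0.79 [66. 30. 88. 91.] [0.4443 0.3394] [0.0741 0.0769]
wrist cog_a 0.94 [240.  33.  89. 102.] [0.5941 0.3325] [0.0813 0.0817]
wrist cog_a 0.89 [310. 229.  68.  58.] [0.6543 0.1661] [0.0688 0.07  ]
wrist cog_a 0.72 [86. 45. 51. 59.] [0.4429 0.3401] [0.0457 0.0467]
wrist cog_a 0.72 [70. 30. 85. 92.] [0.4442 0.3395] [0.0742 0.0771]
wrist cog_a 0.59 [  2. 101.  52.  82.] [0.3493 0.284 ] [0.0646 0.0694]
wrist cog_a 0.5 [279. 344.  37.  16.] [0.6121 0.0502] [0.0169 0.0396]
wrist chain_tool 0.9 [173. 196.  28.  89.] [0.4993 0.1862] [0.0323 0.1058]
wrist chain_tool 0.41 [240.  38.  88.  94.] [0.5941 0.3317] [0.0758 0.0769]
side pad_a 0.95 [319. 210.  55.  27.] [0.5924 0.3141] [0.112  0.1258]
side pad_a 0.83 [355. 285.  52.  30.] [0.
[... 814 characters left out ...]
op pad_a 0.85 [344. 139.  34.  28.] [0.6098 0.0309] [0.0722 0.0873]
top pad_a 0.83 [211. 134.  49.  47.] [0.5907 0.3268] [0.1076 0.1105]
top pad_a 0.63 [288. 122.  42.  31.] [0.6389 0.1538] [0.0709 0.0917]
top cog_a 0.91 [218. 142.  32.  35.] [0.5908 0.3302] [0.0751 0.078 ]
top cog_a 0.8 [239. 256.  29.  27.] [0.339  0.2814] [0.059  0.0613]
top cog_a 0.73 [215. 214.  25.  20.] [0.4399 0.3381] [0.04   0.0435]
top cog_a 0.7 [173. 276.  29.  31.] [0.2887 0.4264] [0.0645 0.0675]
top grease_tub 0.85 [150. 165.  32.  28.] [0.5334 0.4662] [0.0613 0.0704]
top chain_tool 0.58 [215. 141.  33.  36.] [0.5885 0.3306] [0.0764 0.078 ]
top chain_tool 0.5 [276. 190.  42.  16.] [0.5022 0.1821] [0.0804 0.094 ]
```

All four cogs measure flat and within their recesses, and the bystanders have not moved.

```bash
python3 -c "
from rig import arm
print(arm.hand_in())"
```

```text
the job is handed in; nothing more can be done
None
```

The job is handed in with all four cogs lying flat, hub up, in their own pads and the chain tool and grease tub untouched, by about 29 s on the robot's clock; I viewed 16 pictures against your limit of 14, so the last check was by measurement only.

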